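# Find and seat the rocking cover of a wiring box

## Task

One of the four identical covers on the wiring box is not seated. Press lightly with a fingertip on an end of one cover after another until you find the one that rocks, then press that one firmly in the middle until it is fully home and level; do not press hard on the sound covers. Only press: do not prise the cover up, and leave the loose things on the table and on the box where they are.

Things in the scene. Friction and masses are not known exactly. Their poses are not given: they have to be found in the camera images.
- box: white wiring box lying flat, fixed to the table, 170 mm (its x) by 400 mm (its y), rim 56 mm above the table. Origin at the centre of its underside, z up. In its top four identical cream covers lie side by side in a row along the box's y, 80 mm apart. Each cover is 100 mm long (box x) by 66 mm wide (box y), 12 mm thick, with a small grey dot at its middle; sound ones stand 6 mm above the rim, their tops 62 mm above the table
- place_1 (a point): middle of the top face of the cover in bay 1 (box y = -120 mm) as it lies when properly seated, 62 mm above the table. It is a fixed point of the box and does not show which cover is loose
- place_2 (a point): middle of the top face of the cover in bay 2 (box y = -40 mm) as it lies when properly seated, 62 mm above the table. It is a fixed point of the box and does not show which cover is loose
- place_3 (a point): middle of the top face of the cover in bay 3 (box y = 40 mm) as it lies when properly seated, 62 mm above the table. It is a fixed point of the box and does not show which cover is loose
- place_4 (a point): middle of the top face of the cover in bay 4 (box y = 120 mm) as it lies when properly seated, 62 mm above the table. It is a fixed point of the box and does not show which cover is loose
- rock (a joint): tilt of the one loose cover, rad, 0 = level. It pivots end to end (about the box's y axis) at its middle. Its top stands 4 mm above the other tops at the start. Less than 1 N on one end (40 mm from the middle) tips that end down about 8 mm, to 4 mm below the sound tops (0.2 rad, either sign), where it stops on a ledge; let go, it swings back level. Which bay it is in changes from run to run
- seat (a joint): how far the loose cover has been pushed home, m: 0 = standing 4 mm proud, 0.004 = fully home, level with the others and no longer rocking. Pushing it home takes about 13 N in the middle of the cover (17 N if 5 mm off the middle, towards an end); pressing on an end only tips it, and more than about 12 N there would lever it up. It stays where it is left; negative = pulled up out of the box
- firm_a (a joint): how far one of the three sound covers is pressed down, m. Its soft gasket gives 1 mm for each 5 N, all of the cover going down level, wherever it is pressed, and it springs back. Which bay it is in changes from run to run
- firm_b (a joint): how far one of the three sound covers is pressed down, m. Its soft gasket gives 1 mm for each 5 N, all of the cover going down level, wherever it is pressed, and it springs back. Which bay it is in changes from run to run
- firm_c (a joint): how far one of the three sound covers is pressed down, m. Its soft gasket gives 1 mm for each 5 N, all of the cover going down level, wherever it is pressed, and it springs back. Which bay it is in changes from run to run
- plug: loose red plug, upright cylinder, 22 mm diameter, 24 mm high, standing on the box's rim at its +y end; origin at its underside
- relay: loose blue relay, 28 x 18 x 26 mm, standing on the box's rim at its -y end; origin at its underside
- driver: loose screwdriver with red handle, 190 mm long, lying on the table to the right of the box
- jaw: loose red and black gripper jaw, 50 x 30 x 45 mm, on the table to the right of the box; origin at its underside
- spool: loose blue spool, 52 mm diameter, 33 mm high, on the table to the left of the box; origin at its underside
- cup: loose black cup, 68 mm diameter, 80 mm high, on the table to the left of the box; origin at its underside
- can: loose green can, 48 mm diameter, 85 mm high, on the table to the right of the box; origin at its underside

How it is judged:
On the way, in this order (a step that is already met when the one before it is completed fails the run):
1. the loose cover is found: pressed on an end, it tips (more than 0.08 rad) ((value of joint rock above 0.08 rad or value of joint rock below -0.08 rad)), for 0.05 s.
2. the loose cover is pushed home and level (value of joint seat above 0.0033 m and value of joint rock between -0.035 and 0.035 rad), for 0.2 s.
At the end, for the whole second after the job is handed in: the loose cover is pushed home (at least 3.3 of its 4 mm) and level (within 0.035 rad), the sound covers are at rest in place, and every loose thing is within 15 mm of where it was (all of step 2 and value of joint each of firm_a, firm_b, firm_c below 0.0006 m and distance of each of plug, relay, driver, jaw, spool, cup, can from where it was at the start of the episode below 0.015 m); the robot touches nothing.
It fails at once if a sound cover is pressed hard (more than 2.4 mm down, about 12 N) (value of joint any of firm_a, firm_b, firm_c above 0.0024 m).
It fails at once if the loose cover is prised or lifted up (more than 3 mm) (value of joint seat below -0.003 m).
It fails at once if a loose thing is knocked, lifted or carried (moved more than 15 mm) (distance of any of plug, relay, driver, jaw, spool, cup, can from where it was at the start of the episode above 0.015 m).
It also fails if it takes over 51 s, if anything falls off the work surface, if the arm or the gripper's body presses on something with over 40 N, if the wrist force passes 120 N, or if a joint passes its speed limit or range.

## Robot

A 6-joint arm with a two-finger parallel gripper is mounted at the origin on the work surface. World frame = base frame: x ahead of the robot, y to its left, z up, the work surface at z = 0. Lengths are in m, angles in rad, forces in N, time in s.
With the tool pointing down it reaches from about 0.25 to 0.775 m from the base axis. Payload 4 kg.
Tool frame: the origin (TCP) lies midway between the tips of the shut fingers; the grasp point (between the pads) lies r.grasp_offset behind it (r.grasp_offset is the distance from the TCP to the grasp point, in m); z points along the fingers, x is the direction in which the jaws open and shut, and the axes are right-handed (so a half turn about z gives the same grasp; the last joint's range is limited). The gripper opens to 94 mm and grips with 3 to 60 N. Pads are 16 mm wide; open, the fingers measure 119 mm over their backs; the gripper's body (75 mm by 177 mm) begins 78 mm behind the grasp point.
Start: joints at [-1.316, 0.087, 1.371, -0, 1.684, -0.103], TCP at [0.193, -0.515, 0.206] pointing down, gripper open.
Joint ranges: [-3.1, 3.1], [-0.76, 2.03], [0.27, 2.55], [-1.08, 4.22], [0.17, 2.65], [-2.57, 2.57]. Speed limits (rad/s): [2.79, 2.79, 3.14, 3.14, 3.14, 3.14].

## Interface

Orientations are given as a rotation vector (axis times angle).
In Python, from bench import r gives the robot as it stands.
- The arm moves only by the tool arm_command, never from a script. Its argument "series" is a list of rows, each a list of 5 numbers: the shift along the tool's x, y, z in m, then the turn about the tool's z in degrees, then the opening, from 0 (shut) to 1 (fully open). A call has 1 to 8 rows; each row is the pose to reach, as a shift and turn from the pose measured when the call began, along the tool's axes at that moment; what a row does not reach only later rows make up. A row lasts 1/8 s, in which the tool goes at most 62.5 mm and 10.7 degrees, less where a joint would pass 70% of its speed; a pose out of reach is approached as far as the arm can. A call with a gripper value outside its range is refused whole. The fingers move at their own pace and stop on an object; the grip force is fixed at half the most. Time passes only in rows, so rows that repeat a pose let the fingers close. It gives the time, the measured TCP pose, the force and the opening at its end, in the units of the state.
- r.read_state(): the state, without advancing time (a new reading comes with each control period).
- r.snapshot(name): name is "side" or "top"; returns (picture, depth): 400x640x3 uint8, red, green, blue; 400x640 float32, m along the optical axis (not along the pixel's ray), 0 where there is no reading.
- r.camera_model(name): a dict with "K" (3x3 intrinsics, pixels), "world_from_camera" (4x4, takes a point from camera to world coordinates). Camera axes: x right, y down, z forward; pixel columns grow to the right and rows downward; lengths in m; the calibration is good to about 2 mm. A picture is of the moment at which its call begins. camera_model takes no time and is no camera call.
- r.finish_job(): hands the job in, once; it reports no verdict.
Trained networks look in the newest picture that a camera, given by its name, has taken for a name from the list of things; names that differ only in an ending like _2 or _b are one class to them, and where a whole thing is asked for, a point or a joint stands for the part that bears it (a point fixed in the world has none). Each returns a list of dicts, best first, with "conf" (0 to 1); they miss things now and then, are a little off and sometimes report something else, mostly with a low value. They report only what shows in the picture. A call takes as long as a camera call.
- r.boxes_of(camera, thing): "xy" ([column, row] in pixels, amid what is visible of it).
- r.mark_of(camera, thing): "xy" ([column, row] in pixels: a listed point, or the origin of a listed thing).
The state is a dict: "t": time; "joints": joint angles; "dq": joint speeds; "effort": joint torques, N m; "ee_pos": TCP position; "tcp_rot": TCP orientation; "ft_force": force on the tool from outside, world axes, zero at the start; "wrist_torque": the same for the moment, N m; "grip_width": finger opening in m.
Only numpy, scipy, OpenCV 4.12 (cv2) and the standard library are available. Lean on these libraries where they do the work, as an engineer would, in place of code of your own. Each camera call takes 0.05 s, during which the arm holds its last target. There are 200 camera calls.

## Working session

There is one attempt and no reset: what is moved stays moved. The work goes in short steps, Python scripts to look and compute and a tool call to move; the robot and the scene stay as the last step left them, time stands still between calls to the robot, and variables do not carry over. Pictures are saved under pics/ and viewed, about 8 in all and at most 12, crops included, and the job is handed in when it is done.

Besides the shell and the picture viewer there is one more tool, called after "Call:" by a JSON object that holds its "op" and its "data", one argument or row to a line. arm_command: Moves the arm, as the interface text tells. Its arguments: {"type":"object","properties":{"series":{"type":"array","items":{"type":"array","items":{"type":"number"}}}},"required":["series"]}

```bash
mkdir -p pics
cat > h.py <<'E'
from bench import r
import numpy as np, cv2
def px2w(cam,xy,d=None,z=None):
    m=r.camera_model(cam);K=np.array(m["K"]);T=np.array(m["world_from_camera"])
    ray=T[:3,:3]@np.linalg.solve(K,[xy[0],xy[1],1.]);o=T[:3,3]
    return o+ray*(d if d is not None else (z-o[2])/ray[2])
E
python3 - <<'E'
from h import *
np.set_printoptions(precision=4,suppress=True)
for c in("top","side"):
    p,d=r.snapshot(c);cv2.imwrite(f"pics/{c}0.png",p[...,::-1]);np.save(f"pics/{c}0.npy",d)
    print(c,r.camera_model(c)["world_from_camera"])
for i in range(1,5):
    for q in r.mark_of("top",f"place_{i}")[:4]:print(i,q,px2w("top",q["xy"],z=.062))
q=r.mark_of("top","box")[:1];print(q,px2w("top",q[0]["xy"],z=0) if q else 0)
print(r.read_state())
E
```

```text
top [[-0.0261 -0.9834  0.1797  0.4062]
 [-0.9996  0.0266  0.0001  0.0083]
 [-0.0049 -0.1796 -0.9837  0.953 ]
 [ 0.      0.      0.      1.    ]]
side [[-0.9982 -0.0264  0.0536  0.4982]
 [-0.0598  0.4547 -0.8886  1.002 ]
 [-0.0009 -0.8902 -0.4555  0.6081]
 [ 0.      0.      0.      1.    ]]
1 {'xy': [382.4, 204.7], 'conf': 0.79} [ 0.5549 -0.1549  0.062 ]
1 {'xy': [323.5, 225.3], 'conf': 0.71} [ 0.5073 -0.0065  0.062 ]
1 {'xy': [353.1, 216.1], 'conf': 0.69} [ 0.5282 -0.0806  0.062 ]
1 {'xy': [293.0, 238.9], 'conf': 0.68} [0.4757 0.0694 0.062 ]
2 {'xy': [382.4, 204.7], 'conf': 0.79} [ 0.5549 -0.1549  0.062 ]
2 {'xy': [323.5, 225.3], 'conf': 0.71} [ 0.5073 -0.0065  0.062 ]
2 {'xy': [353.1, 216.1], 'conf': 0.69} [ 0.5282 -0.0806  0.062 ]
2 {'xy': [293.0, 238.9], 'conf': 0.68} [0.4757 0.0694 0.062 ]
3 {'xy': [382.4, 204.7], 'conf': 0.79} [ 0.5549 -0.1549  0.062 ]
3 {'xy': [323.5, 225.3], 'conf': 0.71} [ 0.5073 -0.0065  0.062 ]
3 {'xy': [353.1, 216.1], 'conf': 0.69} [ 0.5282 -0.0806  0.062 ]
3 {'xy': [293.0, 238.9], 'conf': 0.68} [0.4757 0.0694 0.062 ]
4 {'xy': [382.4, 204.7], 'conf': 0.79} [ 0.5549 -0.1549  0.062 ]
4 {'xy': [323.5, 225.3], 'conf': 0.71} [ 0.5073 -0.0065  0.062 ]
4 {'xy': [353.1, 216.1], 'conf': 0.69} [ 0.5282 -0.0806  0.062 ]
4 {'xy': [293.0, 238.9], 'conf': 0.68} [0.4757 0.0694 0.062 ]
[{'xy': [339.0, 225.3], 'conf': 0.57}] [ 0.5132 -0.0485  0.    ]
{'t': 0.35, 'joints': array([-1.3161,  0.0874,  1.3711,  0.    ,  1.6836, -0.1031]), 'dq': array([ 0.0008, -0.0022, -0.0013,  0.0014,  0.0006, -0.0016]), 'effort': array([  0.    , -33.9513, -30.2067,   0.0718,   0.0267,  -0.0001]), 'ee_pos': array([ 0.1926, -0.5151,  0.2052]), 'tcp_rot': array([-2.581 ,  1.7905,  0.0004]), 'ft_force': array([ 1.3235, -0.0502, -0.7409]), 'wrist_torque': array([ 0.0945, -0.0523, -0.0269]), 'grip_width': 0.0938936402817767}
```

View pics/top0.png

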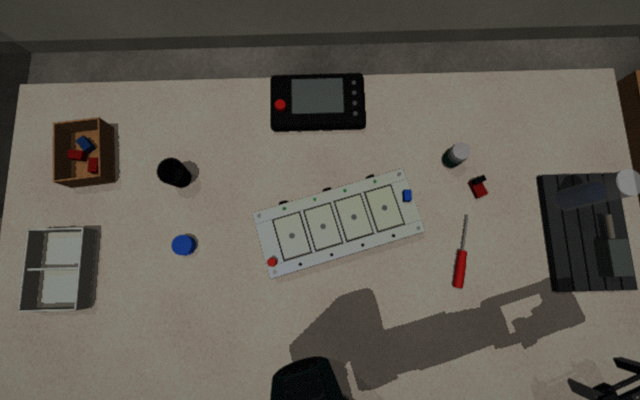

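View pics/side0.png

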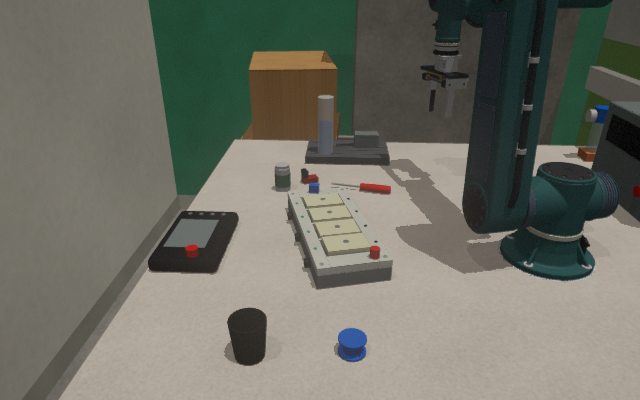

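Run:
```python
from h import *
np.set_printoptions(precision=4,suppress=True)
P=np.array([px2w("top",q,z=.062)[:2] for q in([382.4,204.7],[353.1,216.1],[323.5,225.3],[293,238.9])])
c=P.mean(0);u=np.linalg.svd(P-c)[2][0];u*=np.sign(u[1]);v=np.array([u[1],-u[0]])
print("c",c,"y",u,"x",v,(P-c)@u,(P-c)@v)
# dots, subpixel-ish
g=cv2.cvtColor(cv2.imread("pics/top0.png"),cv2.COLOR_BGR2GRAY)
Q=[]
for x,y in([382,205],[353,216],[323,225],[293,237]):
    x,y=int(x),int(y);w=g[y-6:y+7,x-6:x+7].astype(float);k=np.clip(np.median(w)-w-12,0,None)
    yy,xx=np.mgrid[y-6:y+7,x-6:x+7];Q.append(((k*xx).sum()/k.sum(),(k*yy).sum()/k.sum()))
W=np.array([px2w("top",q,z=.062)[:2] for q in Q]);print(np.array(Q),W)
c=W.mean(0);u=np.linalg.svd(W-c)[2][0];u*=np.sign(u[1]);v=np.array([u[1],-u[0]])
print("dots c",c,"y",u,"x",v,(W-c)@u,(W-c)@v)
d=np.load("pics/top0.npy")
for q in Q:
    a,b=int(q[0]),int(q[1]);z=[px2w("top",(x,y),d=d[y,x])[2] for x in range(a-7,a+8) for y in range(b-10,b+11) if d[y,x]>0]
    print("z",np.median(z),np.std(z))
R=cv2.Rodrigues(r.read_state()["tcp_rot"])[0];p=r.read_state()["ee_pos"];print(R)
for i,s in enumerate([-.12,-.04,.04,.12]):
    for e in(-.04,0,.04):
        t=np.r_[c+s*u+e*v,.08];print(i+1,e,t,R.T@(t-p))
print("turn",np.degrees(np.arctan2(u@R[:2,1],u@R[:2,0])))
```

```text
c [ 0.5165 -0.0431] y [-0.3274  0.9449] x [0.9449 0.3274] [-0.1181 -0.0392  0.0377  0.1197] [-0.0003 -0.0012  0.0032 -0.0017]
[[384.0991 207.3065]
 [353.4639 216.5473]
 [322.5767 225.9233]
 [291.4575 235.2502]] [[ 0.5482 -0.1587]
 [ 0.5271 -0.0814]
 [ 0.5058 -0.0042]
 [ 0.4848  0.073 ]]
dots c [ 0.5165 -0.0428] y [-0.2642  0.9645] x [0.9645 0.2642] [-0.1202 -0.04    0.0401  0.1201] [ 0.      0.     -0.0001  0.0001]
z 0.06282332315096656 0.0014826155221894398
z 0.06272973640498924 0.0015715639505412115
z 0.06279211605452722 0.0015974369392628446
z 0.06673176684863136 0.0014868981790734158
[[ 0.3502 -0.9367 -0.0001]
 [-0.9367 -0.3502  0.0004]
 [-0.0004 -0.0001 -1.    ]]
1 -0.04 [ 0.5096 -0.1691  0.08  ] [-0.213  -0.4181  0.1253]
1 0 [ 0.5482 -0.1586  0.08  ] [-0.2094 -0.4579  0.1253]
1 0.04 [ 0.5868 -0.148   0.08  ] [-0.2057 -0.4977  0.1254]
2 -0.04 [ 0.4885 -0.092   0.08  ] [-0.2926 -0.4253  0.1254]
2 0 [ 0.527  -0.0814  0.08  ] [-0.289  -0.4651  0.1254]
2 0.04 [ 0.5656 -0.0708  0.08  ] [-0.2854 -0.505   0.1254]
3 -0.04 [ 0.4673 -0.0148  0.08  ] [-0.3723 -0.4325  0.1254]
3 0 [ 0.5059 -0.0042  0.08  ] [-0.3687 -0.4723  0.1254]
3 0.04 [0.5445 0.0063 0.08  ] [-0.3651 -0.5122  0.1254]
4 -0.04 [0.4462 0.0623 0.08  ] [-0.452  -0.4397  0.1254]
4 0 [0.4848 0.0729 0.08  ] [-0.4484 -0.4796  0.1254]
4 0.04 [0.5234 0.0835 0.08  ] [-0.4448 -0.5194  0.1254]
turn -174.81807818977165
```

Depth shows bay 4 about 4 mm proud, so I test that one first by tipping its near end.

Call:
{"op": "arm_command", "data": {
  "series": [
    [-0.04, -0.04, 0, 5.2, 0],
    [-0.08, -0.08, 0, 5.2, 0],
    [-0.12, -0.12, 0, 5.2, 0],
    [-0.16, -0.16, 0, 5.2, 0],
    [-0.2, -0.2, 0, 5.2, 0],
    [-0.24, -0.24, 0, 5.2, 0],
    [-0.28, -0.28, 0, 5.2, 0],
    [-0.32, -0.32, 0, 5.2, 0]
  ]
}}

```text
t: 1.35
ee_pos: [0.3807, -0.1016, 0.2057]
tcp_rot: [-2.497, 1.906, -0.002]
ft_force: [0.5, -1.2, 0.3]
grip_width: 0.0174
```

```bash
cat > d.py <<'E'
from h import *
import sys
s=r.read_state();R=cv2.Rodrigues(s["tcp_rot"])[0];c=np.array([.5165,-.0428]);u=np.array([-.2642,.9645]);v=np.array([.9645,.2642])
print("t",s["t"],"p",s["ee_pos"].round(4),"f",s["ft_force"].round(2),"w",s["grip_width"],"turn",np.degrees(np.arctan2(-u@R[:2,1],-u@R[:2,0])).round(2),"box xy",(s["ee_pos"][:2]-c)@v,(s["ee_pos"][:2]-c)@u)
for e in(-.04,0):
    t=np.r_[c+.12*u+e*v,.08];print(e,(R.T@(t-s["ee_pos"])).round(4))
E
python3 d.py
```

```text
t 1.35 p [ 0.3807 -0.1016  0.2057] f [ 0.46 -1.18  0.26] w 0.017434363892547225 turn -0.04 box xy -0.14649582549380905 -0.020810780582650942
-0.04 [-0.1409 -0.1063  0.1257]
0 [-0.141  -0.1463  0.1258]
```

Call:
{"op": "arm_command", "data": {
  "series": [
    [-0.035, -0.027, 0.02, 0, 0],
    [-0.07, -0.053, 0.05, 0, 0],
    [-0.105, -0.08, 0.08, 0, 0],
    [-0.141, -0.106, 0.11, 0, 0],
    [-0.141, -0.106, 0.126, 0, 0],
    [-0.141, -0.106, 0.126, 0, 0],
    [-0.141, -0.106, 0.126, 0, 0]
  ]
}}

```text
t: 2.22
ee_pos: [0.4465, 0.0614, 0.0809]
tcp_rot: [-2.494, 1.907, -0.004]
ft_force: [-0.1, 0.4, -0.5]
grip_width: 0.0003
```

```bash
python3 d.py
```

```text
t 2.225 p [0.4465 0.0614 0.0809] f [-0.14  0.44 -0.47] w 0.0002524134093056531 turn -0.13 box xy -0.03994934174371086 0.11894391391188291
-0.04 [-0.0011  0.0001  0.0009]
0 [-0.0012 -0.0399  0.001 ]
```

Call:
{"op": "arm_command", "data": {
  "series": [
    [-0.001, 0, 0.008, 0, 0],
    [-0.001, 0, 0.014, 0, 0],
    [-0.001, 0, 0.017, 0, 0],
    [-0.001, 0, 0.019, 0, 0],
    [-0.001, 0, 0.02, 0, 0],
    [-0.001, 0, 0.02, 0, 0]
  ]
}}

```text
t: 2.98
ee_pos: [0.4463, 0.0623, 0.0609]
tcp_rot: [-2.495, 1.907, -0.004]
ft_force: [-1.4, -0.3, 1.4]
grip_width: 0.0005
```

```bash
python3 d.py
python3 - <<'E'
from h import *
p,d=r.snapshot("side");cv2.imwrite("pics/side1.png",cv2.resize(p[170:300,260:420,::-1],None,fx=4,fy=4))
E
```

```text
t 2.975 p [0.4463 0.0623 0.0609] f [-1.42 -0.25  1.42] w 0.00045508203844409187 turn -0.12 box xy -0.03997538786255169 0.11990834420102553
-0.04 [-0.0001 -0.     -0.0191]
0 [-0.0002 -0.04   -0.019 ]
```

View pics/side1.png

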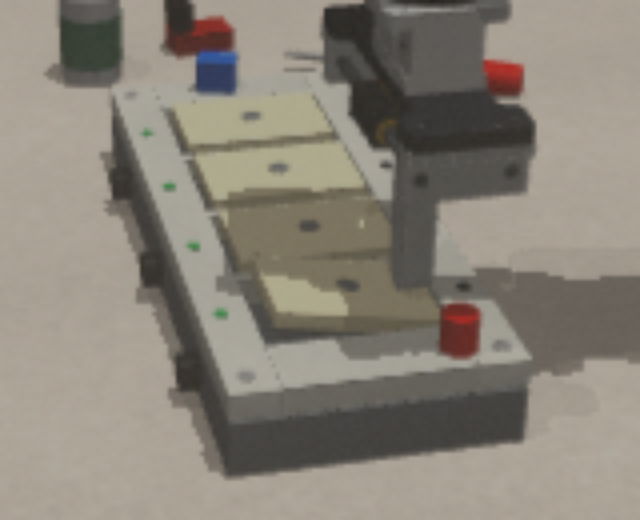

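The crop shows the bay 4 cover clearly tilted: finger at (415,270) on the near end, far end raised at (260,290). So bay 4 is the loose one. I lift off, move to its middle and press.

Call:
{"op": "arm_command", "data": {
  "series": [
    [0, 0, -0.01, 0, 0],
    [0, 0, -0.02, 0, 0],
    [0, -0.02, -0.02, 0, 0],
    [0, -0.04, -0.02, 0, 0],
    [0, -0.04, -0.02, 0, 0],
    [0, -0.04, -0.012, 0, 0],
    [0, -0.04, -0.008, 0, 0],
    [0, -0.04, -0.008, 0, 0]
  ]
}}

```text
t: 4.03
ee_pos: [0.4839, 0.0727, 0.0683]
tcp_rot: [-2.495, 1.908, -0.002]
ft_force: [-0.5, -0.8, -0.3]
grip_width: 0.0007
```

```bash
python3 d.py
```

```text
t 4.025 p [0.4839 0.0727 0.0683] f [-0.46 -0.76 -0.29] w 0.0007348095484347211 turn -0.13 box xy -0.0009056940199034411 0.11997298476435679
-0.04 [ 0.0001  0.0391 -0.0117]
0 [-0.     -0.0009 -0.0117]
```

Call:
{"op": "arm_command", "data": {
  "series": [
    [0, -0.001, 0, 0, 0],
    [0, -0.001, 0.002, 0, 0],
    [0, -0.001, 0.004, 0, 0],
    [0, -0.001, 0.005, 0, 0],
    [0, -0.001, 0.006, 0, 0],
    [0, -0.001, 0.007, 0, 0],
    [0, -0.001, 0.007, 0, 0]
  ]
}}

```text
t: 4.9
ee_pos: [0.4853, 0.073, 0.0641]
tcp_rot: [-2.495, 1.907, -0.004]
ft_force: [-4.9, 0.3, 11.7]
grip_width: 0.0001
```

```bash
python3 d.py
```

```text
t 4.9 p [0.4853 0.073  0.0641] f [-4.85  0.28 11.7 ] w 7.167511269039098e-05 turn -0.12 box xy 0.0005287660376406587 0.11988717110567078
-0.04 [-0.      0.0405 -0.016 ]
0 [-0.0001  0.0005 -0.0159]
```

Call:
{"op": "arm_command", "data": {
  "series": [
    [0, 0, 0.003, 0, 0],
    [0, 0, 0.005, 0, 0],
    [0, 0, 0.006, 0, 0],
    [0, 0, 0.007, 0, 0],
    [0, 0, 0.007, 0, 0],
    [0, 0, 0.007, 0, 0]
  ]
}}

```text
t: 5.65
ee_pos: [0.4853, 0.0729, 0.0621]
tcp_rot: [-2.495, 1.907, -0.006]
ft_force: [-9.3, 0.4, 22.1]
grip_width: 0.0004
```

```bash
python3 d.py
```

```text
t 5.65 p [0.4853 0.0729 0.0621] f [-9.33  0.35 22.12] w 0.0004238910587944697 turn -0.11 box xy 0.0004932481482469153 0.11988153756181436
-0.04 [-0.      0.0404 -0.018 ]
0 [-0.0001  0.0004 -0.0179]
```

Call:
{"op": "arm_command", "data": {
  "series": [
    [0, 0, 0.004, 0, 0],
    [0, 0, 0.006, 0, 0],
    [0, 0, 0.007, 0, 0],
    [0, 0, 0.007, 0, 0]
  ]
}}

```text
t: 6.15
ee_pos: [0.4853, 0.0729, 0.062]
tcp_rot: [-2.495, 1.906, -0.008]
ft_force: [-14.5, -1.1, 30.9]
grip_width: -0.0
```

Call:
{"op": "arm_command", "data": {
  "series": [
    [0, 0, -0.005, 0, 0],
    [0, 0, -0.02, 0, 0],
    [0, 0, -0.06, 0, 0],
    [0.05, 0.05, -0.12, 0, 0],
    [0.1, 0.1, -0.14, 0, 0],
    [0.15, 0.14, -0.14, 0, 0],
    [0.2, 0.16, -0.14, 0, 0],
    [0.2, 0.16, -0.14, 0, 0]
  ]
}}

```text
t: 7.15
ee_pos: [0.3818, -0.1644, 0.2024]
tcp_rot: [-2.492, 1.911, -0.009]
ft_force: [0.7, 0.1, -0.5]
grip_width: 0.0005
```

Call:
{"op": "arm_command", "data": {
  "series": [
    [0.04, 0, 0, 0, 0],
    [0.08, 0, 0, 0, 0],
    [0.12, 0, 0, 0, 0],
    [0.15, 0, 0, 0, 0],
    [0.15, 0, 0, 0, 0]
  ]
}}

```text
t: 7.78
ee_pos: [0.4207, -0.3106, 0.202]
tcp_rot: [-2.489, 1.913, -0.006]
ft_force: [-0.3, -0.1, -0.6]
grip_width: 0.0004
```

```bash
python3 d.py
python3 - <<'E'
from h import *
p,d=r.snapshot("top");c=np.array([.5165,-.0428]);u=np.array([-.2642,.9645]);v=np.array([.9645,.2642])
yy,xx=np.mgrid[0:400,0:640];X=np.array([px2w("top",(x,y),d=d[y,x]) for y in range(170,280) for x in range(250,430)])
a=(X[:,:2]-c)@v;b=(X[:,:2]-c)@u
for s in(-.12,-.04,.04,.12):
    print([np.round(np.median(X[(abs(b-s)<.025)&(abs(a-e)<.012),2]),4) for e in(-.035,0,.035)])
cv2.imwrite("pics/top2.png",p[...,::-1])
p,d=r.snapshot("side");cv2.imwrite("pics/side2.png",cv2.resize(p[150:370,200:420,::-1],None,fx=2.7,fy=2.7))
E
```

```text
t 7.775 p [ 0.4207 -0.3106  0.202 ] f [-0.3 -0.1 -0.6] w 0.0003624663344166766 turn -0.41 box xy -0.16319267757799907 -0.2330005565068249
-0.04 [-0.3541 -0.1202  0.1217]
0 [-0.3544 -0.1602  0.1219]Traceback (most recent call last):
  File "<stdin>", line 3, in <module>
  File "h.py", line 4, in px2w
    m=r.camera_model(cam);K=np.array(m["K"]);T=np.array(m["world_from_camera"])
ValueError: time passes only in moves, steps and waits
```

Run:
```python
from h import *
p,d=r.snapshot("top");q,_=r.snapshot("side");m=r.camera_model("top");K=np.array(m["K"]);T=np.array(m["world_from_camera"])
cv2.imwrite("pics/side2.png",cv2.resize(q[150:370,200:420,::-1],None,fx=2.7,fy=2.7))
y,x=np.mgrid[170:280,250:430];D=d[170:280,250:430].ravel()
X=(T[:3,:3]@(np.linalg.solve(K,np.array([x.ravel(),y.ravel(),np.ones(x.size)]))*D)).T+T[:3,3];X=X[D>0]
c=np.array([.5165,-.0428]);u=np.array([-.2642,.9645]);v=np.array([.9645,.2642]);a=(X[:,:2]-c)@v;b=(X[:,:2]-c)@u
for s in(-.12,-.04,.04,.12): print([np.median(X[(abs(b-s)<.025)&(abs(a-e)<.012),2]).round(4) for e in(-.035,0,.035)])
d0=np.load("pics/top0.npy");g=cv2.imread("pics/top0.png")
for n in("plug","relay","driver","jaw","spool","cup","can"):
    print(n,[k["xy"] for k in r.mark_of("top",n)[:1]])
cv2.imwrite("pics/diff.png",np.hstack([g[60:310,140:520],p[60:310,140:520,::-1]]))
```

```text
[np.float64(0.063), np.float64(0.0632), np.float64(0.063)]
[np.float64(0.0629), np.float64(0.0629), np.float64(0.063)]
[np.float64(0.0628), np.float64(0.0628), np.float64(0.0629)]
[np.float64(0.0629), np.float64(0.0631), np.float64(0.0629)]
plug [[273.2, 265.7]]
relay [[405.9, 192.8]]
driver [[181.7, 178.7]]
jaw [[475.7, 188.4]]
spool [[186.9, 245.7]]
cup [[179.6, 176.1]]
can [[448.9, 155.7]]
```

View pics/side2.png

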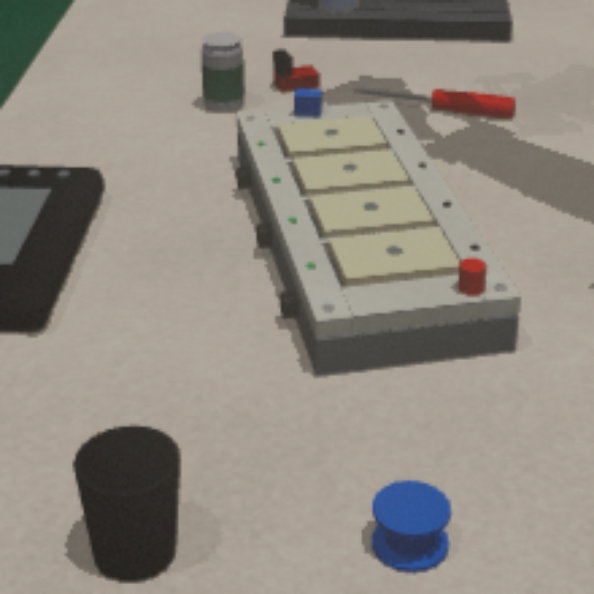

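View pics/diff.png

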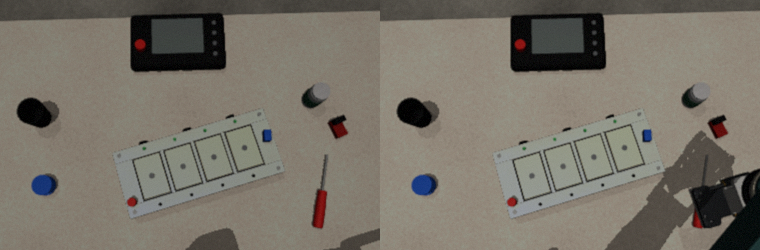

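All four covers now lie level in the side view. The before/after view shows every loose thing in place, and the gripper hovers clear above the driver. Handing in.

```bash
python3 -c "
from bench import r
print(r.read_state()['ft_force']);print(r.finish_job())"
```

```text
[-0.92431048 -0.57123096 -0.42649645]
the job is handed in; nothing more can be done
None
```

The loose cover was in bay 4. It is now pressed home and level, and the job is handed in.

- **Finding it:** The depth image already showed bay 4 about 4 mm higher than the others, so I tested that one first and never touched the sound covers. A light press of about 1.5 N on its near end tipped it clearly, as the side picture showed.
- **Pressing it home:** I pressed at its middle in steps. It gave way at 12–22 N, and the fingertip stopped at z = 0.062 m. A last press to about 31 N moved it no further.
- **Final checks:** With the arm clear, all four cover tops read 62.8–63.2 mm at the middle and both ends, so bay 4 is level and flush with the others. The loose things look unmoved in the before and after pictures. The wrist force was about 1 N, which is noise.
- **Failed or incomplete checks:** The network put the driver where the cup stands, so I ignored that. The gripper also partly hid the driver in the last top view, but it shows in place in the side view. My first check script stopped on an error before taking any measurements, and I reran it corrected.

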